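# Free the altar's tilt-out bin with the spring-bar fork

### The job

The wider of the two tilt-out bins on the altar is locked by a spring bar through its lug. Pick up the brass fork, straddle that bar with its two prongs, and push the bar's collar sideways, away from the lug, until the bin springs open; press with the fork, never with the fingers. Leave the narrow bin locked, and at the end stand the fork upright on the main altar board again (not on a step), setting it down rather than dropping it.

Things in the scene. Friction and masses are not known exactly. Their poses are not given: they have to be found in the camera images.
- fork: Forked key standing on two brass prongs, wooden handle up, 101 mm tall, 0.13-0.25 kg; beside it a solid-footed wedge key and a round tamper, not needed. Origin: centre of underside, z up. Prongs 28 mm apart along its x, each 11 mm (x) by 22 mm (y), slot open from the tips to z = 34 mm. Handle 24 x 24 mm from z = 45 to 101 mm; pinch it across its y faces at z = 78 mm. Same after a half turn.
- wide_bar: Level steel spring bar, 8 mm thick, over the wide step's lip. Origin on its axis at mid neck, 34 mm above the step's top; moves with it. y along the bar, z up, x to the step's back. Bare neck 41 mm: bin's lug on the -y side, collar (disc of 40 mm diameter, 6 mm thick) from y = 20.5 mm. Collar pushed to +y 10 mm frees the lug; stop at 20 mm. Spring 3 N to start, 7 N at the stop; returns.
- wide_bin (a joint): Tilt of the white plastic bin under the lip of the wide step (220 mm wide, 133 deep, 110 high), rad: 0 shut, 0.5 fully open. Hinged at its foot. Its steel lug, 8 mm thick, rises to 12 mm above the bar's axis. Once freed, a spring tips it towards the robot, the lug swinging out 70 mm, and keeps it open. Posts, 11 mm higher than the bar's axis, at y = -37 and +64 mm on the bar.
- narrow_bin (a joint): Tilt of a like bin, with a like bar, under the narrow step (130 mm wide), rad: 0 shut, 0.5 fully open. It stays shut.
Not all that is in view belongs to the job. Leave any red look-alike of the fork alone. Leave any turquoise look-alike of the part that bears narrow_bin alone.

How it is judged:
On the way:
1. The fork, its prongs on either side of the wide step's bar, has pushed the bar at least 6 mm out of its rest (distance of wide_bar from where it was at the start of the episode above 0.006 m and contact force between fork and wide_bar above 0.5 N and x of fork in the frame of wide_bar between -0.016 and 0.016 m and z of fork in the frame of wide_bar below 0 m), for 0.05 s.
At the end, for the whole second after the job is handed in: The wide bin is tilted open by more than 0.35 rad, the narrow bin is shut (under 0.1 rad), and the fork stands upright (within about 10 degrees) and at rest on the altar board, its underside within 8 mm of the board's height (value of joint wide_bin above 0.35 rad and value of joint narrow_bin below 0.1 rad and height (world z) of fork between -0.008 and 0.008 m and angle between fork's own z axis and vertical below 0.17 rad and linear speed of fork below 0.02 m/s); the robot touches nothing.
It fails at once if the fingers or the arm press on the wide bin's spring bar (contact force between any of the fingers, the arm and wide_bar above 1 N).
It fails at once if the narrow bin is opened (value of joint narrow_bin above 0.15 rad).
It fails at once if the fork is let go more than 20 mm above the board (height (world z) of fork above 0.02 m and contact force between the fingers and fork below 0.05 N).
It also fails if it takes over 48 s, if anything falls off the work surface, if the arm or the gripper's body presses on something with over 40 N, if the wrist force passes 120 N, or if a joint passes its speed limit or range.

### The arm

A 7-joint arm with a two-finger parallel gripper is mounted at the origin on the work surface. World frame = base frame: x ahead of the robot, y to its left, z up, the work surface at z = 0. Lengths are in m, angles in rad, forces in N, time in s.
With the tool pointing down it reaches from about 0.425 to 0.95 m from the base axis. Payload 4.7 kg.
Tool frame: the origin (TCP) lies on the centre line of the jaws, within the pads' length; the fingertips stand robot.nose_length ahead of it and the grasp point (between the pads) lies 8 mm behind it (robot.nose_length is the distance from the TCP to the fingertips, in m); z points along the fingers, y is the line along which they close (so a half turn about z gives the same grasp; the last joint's range is limited). The gripper opens to 85 mm and grips with 20 to 120 N. Pads are 22 mm wide; open, the fingers measure 114 mm over their backs; the gripper's body (76 mm by 85 mm) begins 54 mm behind the grasp point. The pads swing forward as they close: fully open they stand 13 mm farther back than shut.
Start: joints at [1.287, 0.469, -0.049, 1.532, 0.024, 1.141, -0.082], TCP at [0.17, -0.653, 0.242] pointing down, gripper open.
Joint ranges: [-2.59, 2.59], [-0.33, 1.99], [-1.39, 1.29], [0.1, 2.45], [-1.04, 4.18], [0.21, 1.99], [-2.66, 2.66]. Speed limits (rad/s): [2.57, 2.57, 3.14, 3.14, 3.14, 3.14, 3.14].

### API

Orientations are given as [roll, pitch, yaw] about the fixed x, y, z axes, in that order (R = Rz(yaw) Ry(pitch) Rx(roll)).
In Python, from plant import robot gives the robot as it stands. Calls block until the motion is done:
- robot.goto(position, orientation): joint-space move of the TCP to a pose.
- robot.move_straight(position, vel=0.15, attitude=None, contact_N=None): straight line of the TCP; attitude=None keeps the orientation; vel is the mean speed in m/s. With contact_N (N) it stops when the force on the tool has changed by that much, and returns True; else False.
- robot.move_joints(angles): joint-space move.
- robot.grip(opening, strength=None): opening from 0.0 (shut) to 1.0 (fully open); strength is the grip in N (None keeps the last); returns when the fingers have stopped.
- robot.sleep(seconds).
- robot.inverse_kinematics(position, orientation): joint angles nearest the present ones, or None.
- robot.sense(): the state.
- robot.grab_frame(name): name is "side" or "top" or "wrist"; returns a dict with "image" (420x560x3 uint8, red, green, blue), "range_z" (420x560 float32, m along the optical axis (not along the pixel's ray), 0 where there is no reading), "fx", "fy", "cx", "cy" (pixels), "dist_coeffs" ([k1, k2, p1, p2, k3] as OpenCV has them; the pictures are not rectified), "R" (3x3) and "t" (3): a world point X has camera coordinates R X + t. Camera axes: x right, y down, z forward; pixel columns grow to the right and rows downward; lengths in m; the calibration is good to about 2 mm. A picture is of the moment at which its call begins.
A pose or a line that the arm cannot do raises robot.IKError and nothing moves.
- robot.close_job(): hands the job in; it is judged then, once.
The state is a dict: "t": time; "joint_pos": joint angles; "joint_velocities": joint speeds; "effort": joint torques, N m; "tcp_pos": TCP position; "tcp_rot": TCP orientation; "wrist_force": force on the tool from outside, world axes, zero at the start; "torque": the same for the moment, N m; "opening": opening from 0.0 (shut) to 1.0 (fully open); "gripper_force": force on a finger pad.
Only numpy, scipy, OpenCV 4.12 (cv2) and the standard library are available. Lean on these libraries where they do the work, as an engineer would, in place of code of your own. Each camera call takes 0.05 s, during which the arm holds its last target. There are 200 camera calls.

## Working session

There is one attempt and no reset: what is moved stays moved. The work goes in short steps, each a Python script; the robot and the scene stay as the last script left them, time stands still between calls to the robot, and variables do not carry over. Pictures are saved under pics/ and viewed, at most 10 in all, crops included, and the job is handed in when it is done.

```bash
mkdir -p pics; ls; cat > h.py <<'E'
import numpy as np, cv2, pickle
def save(robot,name,fn):
    f=robot.grab_frame(name); pickle.dump(f,open(f'pics/{fn}.pkl','wb'))
    cv2.imwrite(f'pics/{fn}.png',f['image'][:,:,::-1]); return f
def load(fn): return pickle.load(open(f'pics/{fn}.pkl','rb'))
def cloud(f):
    h,w=f['range_z'].shape
    u,v=np.meshgrid(np.arange(w),np.arange(h))
    K=np.array([[f['fx'],0,f['cx']],[0,f['fy'],f['cy']],[0,0,1.]])
    p=cv2.undistortPoints(np.stack([u,v],-1).reshape(-1,1,2).astype(np.float64),K,np.array(f['dist_coeffs'],float)).reshape(h,w,2)
    z=f['range_z'].astype(float); c=np.dstack([p*z[...,None],z])
    P=(c-np.array(f['t']))@np.array(f['R']); P[z==0]=np.nan
    return P
def crop(fn,u0,v0,u1,v1,s,out):
    im=cv2.imread(f'pics/{fn}.png')[v0:v1,u0:u1]; cv2.imwrite(f'pics/{out}.png',cv2.resize(im,None,fx=s,fy=s,interpolation=cv2.INTER_CUBIC))
E
python3 - <<'E'
from plant import robot; from h import *
s=robot.sense(); print(s, robot.nose_length)
a=save(robot,'top','top0');b=save(robot,'side','side0')
cv2.imwrite('pics/both.png',cv2.resize(np.vstack([a['image'],b['image']])[:,:,::-1],(400*1,600)))
for f in(a,b): print(np.round(-np.array(f['R']).T@f['t'],3),f['fx'])
E
```

```text
pics
{'t': 0.0, 'joint_pos': array([ 1.28709556,  0.46946606, -0.04859482,  1.53368156,  0.02413294,
        1.14101909, -0.08229307]), 'joint_velocities': array([-1.27578815e-03,  2.17737397e-05,  1.64830938e-04, -5.72365446e-05,
        9.59744123e-04,  6.80814064e-04,  4.77810527e-04]), 'effort': array([ 4.31754861e-04, -5.10319376e+01, -4.71846876e-02, -2.37713993e+01,
        1.05109633e-02,  7.53012806e-03,  1.61185092e-06]), 'tcp_pos': array([ 0.16999592, -0.6526614 ,  0.24125006]), 'tcp_rot': array([-3.13960810e+00,  1.03438778e-04,  2.54852807e-01]), 'wrist_force': array([-0.50091836, -0.29567158,  1.09082988]), 'torque': array([-0.01194088, -0.00806142, -0.00099246]), 'gripper_force': 0.0, 'opening': 0.999849392468667} 0.011
[ 0.408 -0.106  1.044] 406.52928543038234
[ 0.4   -0.958  0.953] 487.73645039099154
```

View pics/top0.png

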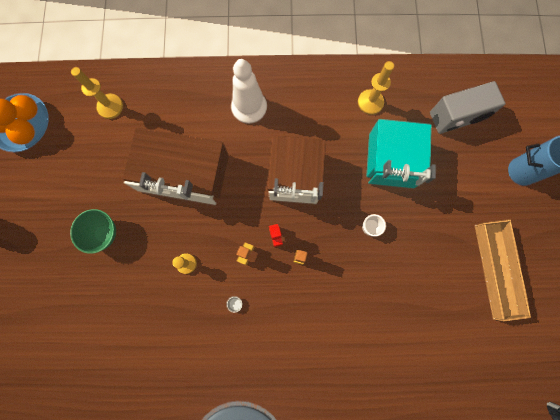

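View pics/side0.png

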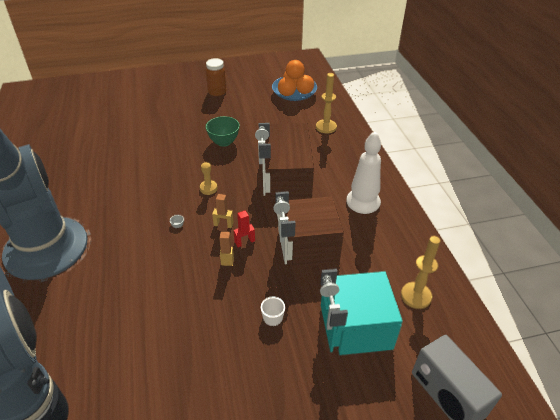

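The top view shows the wide step at about (178,165) with its bar along (130–210, 187). The keys stand at (246,253), (300,257) and, in red, (277,235); the narrow step is at (297,170). Next I'll enlarge these areas.

```bash
python3 - <<'E'
from h import *
crop('top0',115,125,315,275,4,'c1')
crop('side0',190,180,270,275,6,'c2')
E
```

```text
(no output)
```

View pics/c1.png

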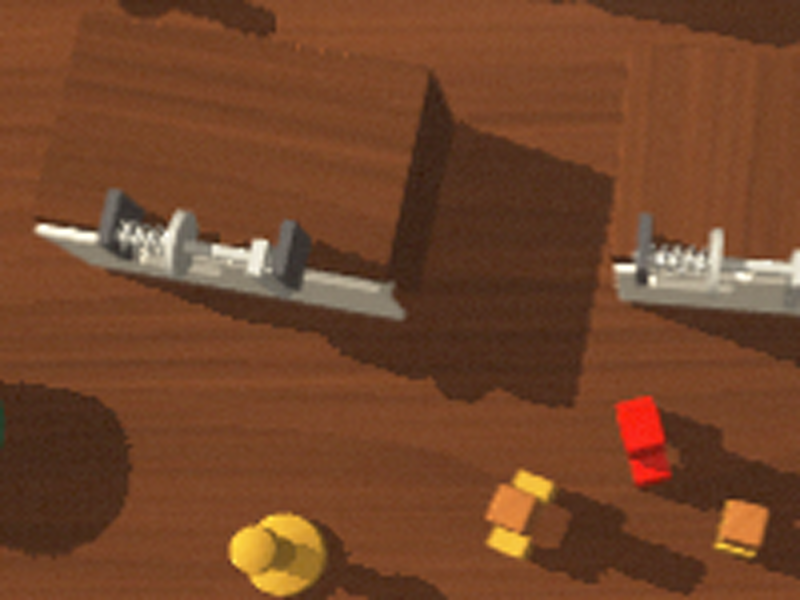

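View pics/c2.png

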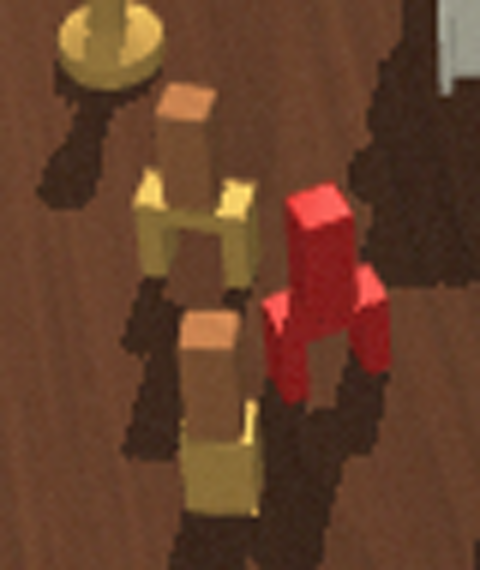

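Fork found: the brass key with two prongs at top-view (242,252). On the wide bar, the collar is at (160,186), the lug at (180,189), and the posts at (144,180) and (188,189). Now I'll compute poses from depth.

```bash
python3 - <<'E'
from h import *
f=load('top0');P=cloud(f); np.set_printoptions(precision=4,suppress=True)
g=load('side0');Q=cloud(g)
pt=lambda P,u,v:P[int(v),int(u)]
for n,u,v in [('board',215,280),('forktop',242,252),('sh1',248,246),('sh2',242,260),('steptop',180,155),('collar',160,184),('lug',180,189),('post+',144,177),('post-',187,185),('neck',171,187),('lip',150,191)]: print(n,pt(P,u,v))
# fork handle top by colour-less height cut
m=(P[...,2]>.092)&(P[...,2]<.11); m[:240]=0;m[265:]=0;m[:,:230]=0;m[:,258:]=0
a=P[m];print('forktop n',len(a),a.mean(0),a.min(0),a.max(0))
m=(P[...,2]>.038)&(P[...,2]<.052); m[:240]=0;m[265:]=0;m[:,:230]=0;m[:,258:]=0
b=P[m];print('should n',len(b),b.mean(0))
c,(w,h),an=cv2.minAreaRect((b[:,:2]*1000).astype(np.float32));print(c,w,h,an)
for nm,X,bx in (('side',Q,None),):
    # fork in side view around (222,213)
    s=np.zeros(X.shape[:2],bool); s[190:230,210:236]=1
    a=X[s&(X[...,2]>.094)&(X[...,2]<.11)];print('side forktop',len(a),a.mean(0))
    b=X[s&(X[...,2]>.038)&(X[...,2]<.05)]; print(len(b),b.mean(0)); print(cv2.minAreaRect((b[:,:2]*1000).astype(np.float32)))
# bar parts: points above step
c=pt(P,165,187)
for nm,X in(('top',P),('side',Q)):
    d=np.linalg.norm(X[...,:2]-c[:2],axis=2)<.13
    st=X[d&(abs(X[...,2]-.11)<.006)]
    print(nm,'step z',np.median(st[:,2]))
    if nm=='top':
        r=cv2.minAreaRect((P[(np.linalg.norm(X[...,:2]-c[:2],axis=2)<.25)&(abs(X[...,2]-.11)<.006)&(X[...,1]>.0)][:,:2]*1000).astype(np.float32));print(r,cv2.boxPoints(r))
    for zl,zh in((.124,.142),(.142,.152),(.152,.170)):
        q=X[d&(X[...,2]>zl)&(X[...,2]<zh)];print(zl,len(q)); 
        q=q[np.argsort(q[:,1])];print(q[::max(1,len(q)//22)])
E
```

```text
board [0.4062 0.0589 0.0017]
forktop [ 0.4695 -0.0183  0.0999]
sh1 [ 0.4874 -0.0281  0.0473]
sh2 [ 0.4538 -0.013   0.0418]
steptop [0.7024 0.1311 0.1093]
collar [0.6215 0.1639 0.1509]
lug [0.6084 0.1168 0.1548]
post+ [0.6383 0.2012 0.1516]
post- [0.6176 0.1014 0.1539]
neck [0.6144 0.1387 0.1498]
lip [0.6299 0.2218 0.0414]
forktop n 107 [ 0.4704 -0.0204  0.1002] [ 0.4579 -0.0342  0.0945] [ 0.4836 -0.0066  0.1054]
should n 99 [ 0.4695 -0.0208  0.045 ]
(470.35479736328125, -20.80301284790039) 22.95696449279785 49.98640060424805 66.57881927490234
side forktop 67 [ 0.4717 -0.0229  0.0991]
100 [ 0.4732 -0.0259  0.0435]
((484.90155029296875, -37.87554931640625), (44.61406707763672, 95.60372924804688), 36.629703521728516)
top step z 0.10997394843881367
((682.3926391601562, 149.9755859375), (220.74819946289062, 152.56729125976562), 78.85940551757812) [[586.2203  56.4207]
 [735.9126  26.9421]
 [778.5649 243.5305]
 [628.8727 273.0091]]
0.124 103
[[0.6261 0.0985 0.1374]
 [0.6244 0.0991 0.1345]
 [0.6231 0.1    0.1299]
 [0.6173 0.1011 0.1348]
 [0.6089 0.1019 0.13  ]
 [0.6072 0.1025 0.1378]
 [0.601
[... 2667 characters left out ...]
78 0.1984 0.1443]
 [0.6351 0.1996 0.1474]
 [0.6356 0.2014 0.1495]
 [0.63   0.2035 0.1455]
 [0.6246 0.2057 0.1484]]
0.152 93
[[0.627  0.0956 0.1557]
 [0.6251 0.0997 0.1531]
 [0.6284 0.102  0.1543]
 [0.612  0.1039 0.1556]
 [0.6016 0.1074 0.1548]
 [0.6055 0.1127 0.1571]
 [0.6088 0.1151 0.1549]
 [0.6122 0.118  0.1556]
 [0.6041 0.1198 0.1557]
 [0.632  0.1572 0.1592]
 [0.6299 0.1611 0.1534]
 [0.6214 0.1618 0.1543]
 [0.6273 0.1624 0.1564]
 [0.6304 0.163  0.1589]
 [0.6132 0.1636 0.1578]
 [0.6192 0.1646 0.1596]
 [0.6251 0.1654 0.1581]
 [0.6166 0.1664 0.1553]
 [0.6116 0.1705 0.1533]
 [0.6232 0.1846 0.1523]
 [0.6472 0.2001 0.1521]
 [0.6327 0.2016 0.1533]
 [0.6303 0.2038 0.1557]
 [0.6228 0.2108 0.1522]]
```

```bash
python3 - <<'E'
from plant import robot; from h import *; np.set_printoptions(precision=4,suppress=True)
pi=np.pi; o=[pi,0,-.41]
robot.grip(.65,60)
robot.goto([.471,-.0215,.20],o)
robot.move_straight([.471,-.0215,.071],vel=.12)
robot.grip(0,100)
s=robot.sense();print(s['t'],s['tcp_pos'],s['tcp_rot'],s['opening'],s['gripper_force'],s['wrist_force'])
robot.move_straight([.471,-.0215,.27],vel=.15)
s=robot.sense();print(s['t'],s['tcp_pos'],s['opening'],s['gripper_force'],s['wrist_force'])
save(robot,'wrist','w1');f=save(robot,'side','s1');crop('s1',100,60,350,260,3,'s1c')
E
```

```text
4.6083 [ 0.4715 -0.0215  0.0717] [-3.1415 -0.0011 -0.41  ] 0.26703334602777057 97.53610253334045 [-0.814  -0.5685  5.6183]
6.0833 [ 0.4704 -0.0215  0.2691] 0.2664543609479177 97.77790546417236 [ 0.8078 -0.3641 -1.9427]
```

View pics/s1c.png

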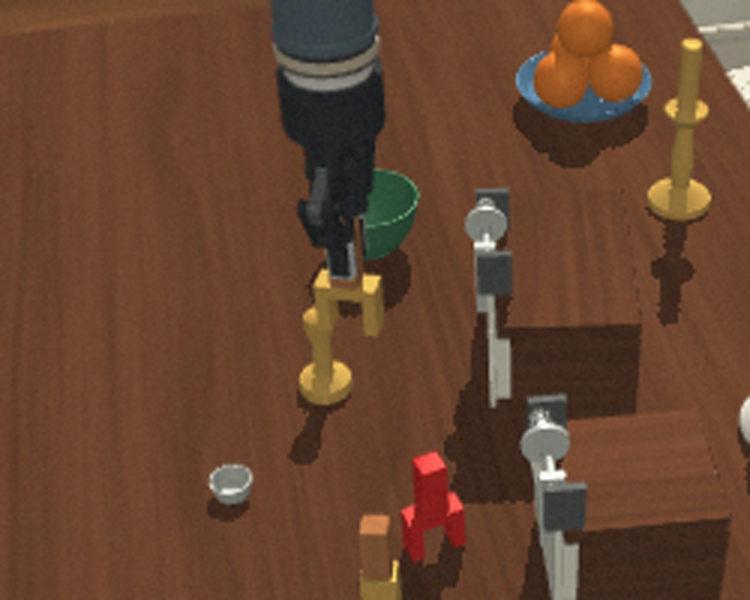

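The fork is held upright, with its prongs at crop (322,300)/(372,305). Next I'll hover over the bar and check from near.

```bash
python3 - <<'E'
from plant import robot; from h import *; np.set_printoptions(precision=4,suppress=True)
f=load('s1');X=cloud(f);t=np.array([.4704,-.0215])
d=np.linalg.norm(X[...,:2]-t,axis=2)<.045
q=X[d&(X[...,2]>.19)&(X[...,2]<.246)]
c,wh,a=cv2.minAreaRect((q[:,:2]*1000).astype(np.float32));print(len(q),q[:,2].min(),c,wh,a)
robot.move_straight([.6155,.1395,.262],vel=.15,attitude=[np.pi,0,-.2])
s=robot.sense();print(s['t'],s['tcp_pos'],s['tcp_rot'])
save(robot,'wrist','w2');save(robot,'side','s2');save(robot,'top','t2')
a=cv2.imread('pics/s2.png')[80:210,215:345]; b=cv2.imread('pics/w2.png')
a=cv2.resize(a,(400,400),interpolation=cv2.INTER_CUBIC); b=cv2.resize(b,(400,300)); 
cv2.imwrite('pics/m2.png',np.hstack([a,np.vstack([b,np.zeros((100,400,3),np.uint8)])]))
E
```

```text
303 0.1954262695781773 (470.20330810546875, -21.354873657226562) (28.259538650512695, 52.49614715576172) 65.14466857910156
7.775 [0.6153 0.1386 0.2621] [ 3.1408 -0.0001 -0.2011]
```

View pics/m2.png

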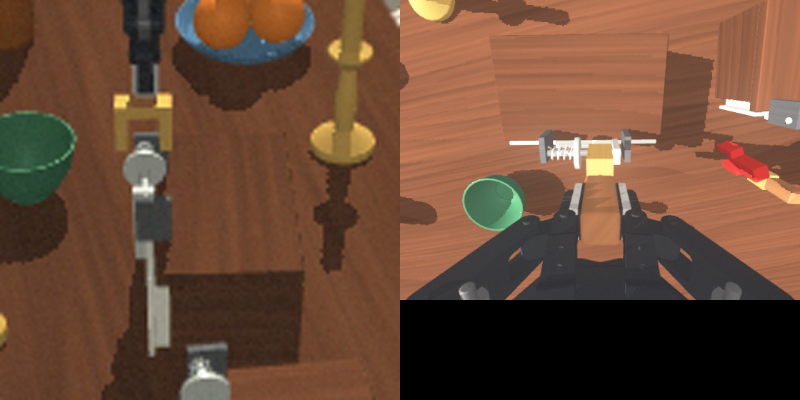

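Side: the bar passes under the slot, centred. Wrist: the prong hangs between collar (577,152) and lug (615,152). I'll check the gaps numerically in the bar frame.

```bash
python3 - <<'E'
from h import *; np.set_printoptions(precision=1,suppress=True,linewidth=150)
f=load('w2');P=cloud(f);c=np.array([.6155,.1395,.144]);a=-.2
R=np.array([[np.cos(a),-np.sin(a),0],[np.sin(a),np.cos(a),0],[0,0,1]])
L=(P-c)@R*1000
b=L[(abs(L[...,0])<30)&(abs(L[...,1])<80)&(L[...,2]>-40)&(L[...,2]<110)]
def rep(n,q): print(n,len(q),np.percentile(q,[2,50,98],axis=0))
z=b[:,2];y=b[:,1]
rep('collar',b[(z>6)&(z<22)&(y>10)&(y<40)])
rep('lug',b[(z>6)&(z<16)&(y<-10)&(y>-31)])
rep('neck',b[(abs(z)<7)&(abs(y)<15)])
rep('fork',b[(z>34)&(z<76)&(abs(y)<30)])
rep('step',L[(abs(L[...,0]-60)<30)&(abs(L[...,1])<60)&(abs(L[...,2]+34)<8)])
q=b[(abs(z)<7)&(y>-15)&(y<60)&(abs(b[:,0])<10)];print(np.polyfit(q[:,1],q[:,0],1))
E
```

```text
collar 355 [[-17.8  24.    6.3]
 [  0.6  26.8  15.3]
 [ 15.5  35.2  19.3]]
lug 282 [[-13.  -30.9   6.9]
 [ -0.9 -21.8  10.8]
 [ 18.8 -16.9  12.2]]Traceback (most recent call last):
  File "<stdin>", line 10, in <module>
  File "<stdin>", line 6, in rep
    return _quantile_unchecked(
        a, q, axis, out, overwrite_input, method, keepdims, weights)
    return _ureduce(a,
                    func=_quantile_ureduce_func,
    ...<5 lines>...
                    overwrite_input=overwrite_input,
                    method=method)
    r = func(a, **kwargs)
    result = _quantile(arr,
                       quantiles=q,
    ...<2 lines>...
                       out=out,
                       weights=wgt)
    slices_having_nans = np.isnan(arr[-1, ...])
                                  ~~~^^^^^^^^^
IndexError: index -1 is out of bounds for axis 0 with size 0
```

```bash
python3 - <<'E'
from plant import robot; from h import *; np.set_printoptions(precision=4,suppress=True)
y=np.array([.1987,.98,0]); p=np.array([.6155,.142,.262])
def st(n): s=robot.sense();print(n,s['t'],s['tcp_pos'],s['opening'],s['gripper_force'],s['wrist_force'])
robot.move_straight(p,vel=.05); st('hover')
p[2]=.1975
hit=robot.move_straight(p,vel=.06,contact_N=8); st(f'down {hit}')
if not hit:
    for d in(.012,.019,.025):
        robot.move_straight(p+y*d,vel=.03); st(d)
save(robot,'side','s3');crop('s3',200,90,340,215,4,'s3c')
E
```

```text
hover 8.175 [0.6154 0.1422 0.2622] 0.2713659390439365 97.84191370010376 [-0.7313  0.2229 -2.8061]
down False 9.4 [0.6158 0.1422 0.198 ] 0.26737892005957037 97.84125924110413 [-0.7234  0.1538 -2.1206]
0.012 9.95 [0.618  0.1532 0.1975] 0.26732326710094256 98.29276442527771 [ 0.29   -2.2133 -1.0846]
0.019 10.3333 [0.6193 0.16   0.1973] 0.26750417321074993 98.16009163856506 [-0.3806 -5.1524 -1.389 ]
0.025 10.6833 [0.6204 0.1654 0.1972] 0.26685560271457265 98.15278887748718 [-0.8483 -6.6509 -1.336 ]
```

View pics/s3c.png

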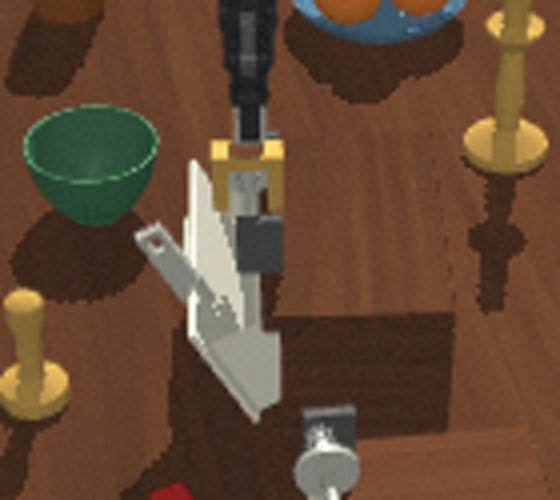

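The bin is tipped open, with the lug swung out to crop (150,235). Now I'll back off the collar, lift clear and set the fork down where it stood.

```bash
python3 - <<'E'
from plant import robot; from h import *; np.set_printoptions(precision=4,suppress=True)
def st(n): s=robot.sense();print(n,s['t'],s['tcp_pos'],s['opening'],s['gripper_force'],s['wrist_force'])
robot.move_straight([.6157,.143,.1975],vel=.05); st('back')
robot.move_straight([.6157,.143,.265],vel=.1); st('up')
robot.move_straight([.471,-.0215,.265],vel=.15,attitude=[np.pi,0,-.41])
robot.move_straight([.471,-.0215,.085],vel=.12); robot.sleep(.3); st('low')
hit=robot.move_straight([.471,-.0215,.068],vel=.015,contact_N=4); st(f'touch {hit}')
save(robot,'side','s4');f=save(robot,'wrist','w4');crop('s4',180,150,280,280,4,'s4c')
X=cloud(load('s4'));d=np.linalg.norm(X[...,:2]-[.471,-.0215],axis=2)<.045
q=X[d&(X[...,2]<.05)&(X[...,2]>.01)];print(cv2.minAreaRect((q[:,:2]*1000).astype(np.float32)))
E
```

```text
back 11.3667 [0.6156 0.1442 0.1979] 0.2665575110107452 98.13772559165955 [ 1.1602  0.2804 -2.2518]
up 12.1917 [0.6153 0.1428 0.2643] 0.2697864064590569 98.17020535469055 [-0.8568 -0.6516 -3.1669]
low 15.75 [ 0.4711 -0.0216  0.0852] 0.26360269593990926 98.21066379547119 [ 0.1264  0.4674 -1.4028]
touch True 16.5917 [ 0.4709 -0.0215  0.0717] 0.2666044705642152 98.97230744361877 [-1.2072 -0.3822  4.0009]
((470.22119140625, -22.391956329345703), (26.492650985717773, 52.108097076416016), 67.7906494140625)
```

View pics/s4c.png

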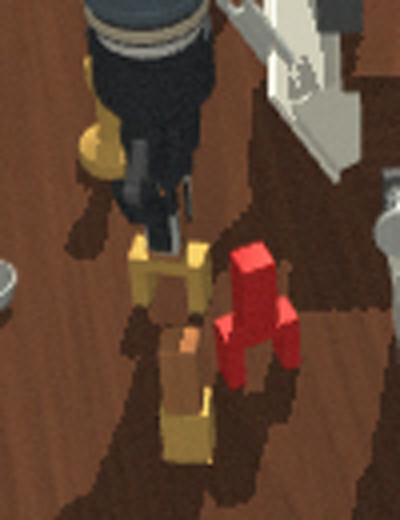

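The fork is standing at its old spot, with contact at the same TCP height as when I picked it up (0.0717). I'll release it, retreat and check.

```bash
python3 - <<'E'
from plant import robot; from h import *
robot.grip(.65,40); robot.sleep(.3)
robot.move_straight([.471,-.0215,.22],vel=.1); robot.goto([.45,-.30,.35],[np.pi,0,-.2]); robot.sleep(.3)
save(robot,'side','s5');crop('s5',180,90,330,280,3,'s5c')
s=robot.sense();print(s['t'],s['wrist_force'],s['gripper_force'])
X=cloud(load('s5'));d=np.linalg.norm(X[...,:2]-[.471,-.0215],axis=2)<.03
q=X[d&(X[...,2]>.094)];print(q.mean(0),q[:,2].max())
E
```

```text
20.575 [ 0.04801287 -0.51533836  0.37849615] 0.0<stdin>:7: RuntimeWarning: Mean of empty slice.
  ret = um.true_divide(
Traceback (most recent call last):
ValueError: zero-size array to reduction operation maximum which has no identity
```

View pics/s5c.png

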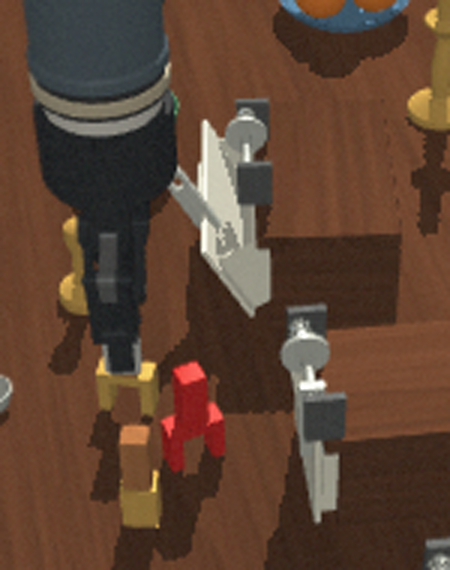

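The arm hides the handle in this view, but the prongs stand at (127,385), the wide bin is open and the narrow bin is shut. I'll confirm from the top camera and hand in.

```bash
python3 - <<'E'
from plant import robot; from h import *
X=cloud(save(robot,'top','t5'));d=np.linalg.norm(X[...,:2]-[.471,-.0215],axis=2)<.03
q=X[d&(X[...,2]>.094)&(X[...,2]<.11)];print(len(q),q.mean(0))
if len(q)>60 and np.linalg.norm(q.mean(0)[:2]-[.4704,-.0204])<.008: print(robot.close_job())
E
```

```text
106 [ 0.46913149 -0.02167626  0.10045933]
the job is handed in; nothing more can be done
None
```

The wide bin is open, the narrow bin is still shut, and the fork is back upright on the altar board where it started. The job was handed in at about 21 s of the 48 s allowed; it returned no verdict.

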